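# Shut the tagged outlet of a guarded gas manifold

## Task

The tagged outlet of this gas manifold is to be taken out of service. With your fingertips, slide the manifold's guard all the way back off the lever handles, push the lever with the round metal tag on its hub fully shut (a quarter turn clockwise, to its stop), and then slide the guard fully forward again over the levers. Leave the other two levers open and do not pick up or displace anything that stands around the manifold.

Things in the scene. Friction and masses are not known exactly. Their poses are not given: they have to be found in the camera images.
- manifold: grey sheet-metal gas manifold box fixed on the bench, 224 mm deep (own x) by 320 mm wide (own y), wall tops at 75 mm, guard rails on both end walls up to 84 mm. Origin: centre of its underside, at bench height. Own x points from its front (capped outlets) to its back, own y to its left, z up. Front half: bay with the levers, under the guard; back half: closed deck, 72 mm high.
- bay (a point): centre of the mouth of the open-topped lever bay, at wall-top height, manifold x = -53 mm, y = 0. Inside, the bay spans manifold x -108 to +3 mm and y -156 to +156 mm. Three valves stand in it side by side, 80 mm apart, stems at manifold x = -30 mm; pipes reach 48 mm height. Three capped outlets stick out 33 mm beyond the front panel at 34 mm height.
- gauge (a point): top of the round dial gauge, 92 mm above the bench, fixed beside the right-hand end wall towards the back; it reaches 52 mm out from that wall (to manifold y = -212 mm).
- guard_rib (a point): top middle of the guard's rib, an upright aluminium strip 8 mm thick (manifold x), 160 mm long (y), top at 95 mm. It stands on the guard, a flat sheet 110 mm (x) by 304 mm that covers the bay, upper face at 79 mm, with 39 mm of sheet in front of the rib. Behind the rib lies a flange with screw heads, up to 83 mm high and 11 mm wide. Guard closed: point at manifold x = -69 mm.
- guard (a joint): travel of the guard in m: 0 = fully forward, covering all three levers; 0.100 = fully back, bay open. It moves along the manifold's own +x, stays where it is left, and takes about 2 N to move. It cannot be lifted off.
- tagged_lever (a joint): angle of the tagged lever in rad: 0 = open (lever in line with its pipe, pointing to the manifold's front, own -x); 1.571 = shut against its stop (lever across the pipe, pointing to the manifold's left, own +y). Seen from above it turns clockwise to shut. It stays where it is left; about 2.5 N at the grip turns it.
- tagged_stem (a point): turning axis of the tagged lever, at the top of its hub, 65 mm above the bench. This valve carries a round aluminium tag, 34 mm in diameter, on top of its hub; the other two hubs are bare (20 mm in diameter). Which of the three places it has varies.
- tagged_grip (a point): middle of the outer part of the tagged lever, 40 mm from its turning axis. The black grip of each lever is 12 mm wide and 14 mm tall (53.5 to 67.5 mm above the bench) and reaches from 16 to 56 mm from the turning axis. The fingertips must reach down beside the grip, about 15 to 22 mm below the wall tops.
- plain_a_lever (a joint): angle of the first lever without a tag, same meaning; to stay open (near 0).
- plain_b_lever (a joint): angle of the second lever without a tag, same meaning; to stay open (near 0).
- plain_a_stem (a point): turning axis of the first lever without a tag, top of its hub.
- plain_b_stem (a point): turning axis of the second lever without a tag, top of its hub.
- bottle: bystander: blue-capped reagent bottle, 47 mm in diameter, 98 mm tall, stands left of the manifold towards the back; origin at the centre of its foot.
- pump_head: bystander: black and white pump head, 54x120x50 mm, lies left of the manifold towards the front; origin at the centre of its underside.
- tape: bystander: roll of tape lying flat, 92 mm in diameter, 25 mm high, right of the manifold; origin at the centre of its underside.
- pen: bystander: marker pen, 126 mm long, 13 mm thick, lies in front of the manifold; origin at the centre of its underside.

How it is judged:
On the way, in this order (a step that is already met when the one before it is completed fails the run):
1. the guard is slid fully back (within 8 mm of its rear stop) while the tagged lever is still open (value of joint guard above 0.092 m and value of joint tagged_lever below 0.6 rad), for 0.1 s.
2. the tagged lever is pushed shut, within about 7 degrees of its stop (value of joint tagged_lever above 1.45 rad), for 0.2 s.
3. the guard is slid forward again, within 6 mm of fully home (value of joint guard below 0.006 m), for 0.2 s.
At the end, for the whole second after the job is handed in: the tagged lever is shut (above 1.45 rad of 1.571), the guard is fully forward (within 6 mm of home) and both other levers are open (below 0.25 rad) (value of joint tagged_lever above 1.45 rad and value of joint guard below 0.006 m and value of joint each of plain_a_lever, plain_b_lever below 0.25 rad); the robot touches nothing.
It fails at once if a lever without a tag is turned (by more than 0.3 rad) (value of joint any of plain_a_lever, plain_b_lever above 0.3 rad).
It fails at once if the bottle is displaced or lifted by more than 20 mm (distance of bottle from where it was at the start of the episode above 0.02 m).
It fails at once if the pump head is displaced or lifted by more than 20 mm (distance of pump_head from where it was at the start of the episode above 0.02 m).
It fails at once if the tape roll is displaced or lifted by more than 20 mm (distance of tape from where it was at the start of the episode above 0.02 m).
It fails at once if the marker pen is displaced or lifted by more than 20 mm (distance of pen from where it was at the start of the episode above 0.02 m).
It also fails if it takes over 51 s, if anything falls off the work surface, if the arm or the gripper's body presses on something with over 40 N, if the wrist force passes 120 N, or if a joint passes its speed limit or range.

## Robot

A 6-joint arm with a two-finger parallel gripper is mounted at the origin on a cart in front of the work surface, level with it; the furniture and walls round the work are solid. World frame = base frame: x ahead of the robot, y to its left, z up, the work surface at z = 0. Lengths are in m, angles in rad, forces in N, time in s.
With the tool pointing down it reaches from about 0.35 to 0.8 m from the base axis. Payload 7.3 kg.
Tool frame: the origin (TCP) lies midway between the tips of the shut fingers; the grasp point (between the pads) lies 19 mm behind it (arm.tcp_to_grasp is the distance from the TCP to the grasp point, in m); z points along the fingers, y is the direction in which the jaws open and shut (so a half turn about z gives the same grasp; the last joint's range is limited). The gripper opens to 85 mm and grips with 20 to 120 N. Pads are 22 mm wide; open, the fingers measure 114 mm over their backs; the gripper's body (76 mm by 85 mm) begins 54 mm behind the grasp point. The pads swing forward as they close: fully open they stand 13 mm farther back than shut.
Start: joints at [-1.451, 0.342, 1.524, -0, 1.275, -0.146], TCP at [0.138, -0.507, 0.231] pointing down, gripper open.
Joint ranges: [-2.53, 2.53], [-0.77, 2.02], [0.04, 2.7], [-1, 4.14], [0.28, 2.66], [-3.11, 3.11]. Speed limits (rad/s): [2.57, 2.57, 3.14, 3.14, 3.14, 3.14].

## Interface

Orientations are given as a 3x3 rotation matrix whose columns are the frame's x, y, z axes.
In Python, from rig import monitor, eyes, ticket, arm gives the robot as it stands.
- The arm moves only by the tool play_rows, never from a script. Its argument "series" is a list of rows, each a list of 3 entries, a list of its own where there are three numbers: the closure, from 0 (fully open) to 1 (shut), then the shift along the tool's x, y, z in cm, then the turn, a rotation vector about the tool's x, y, z in degrees. A call has exactly 8 rows; each row is the pose to reach, as a shift and turn from the pose commanded when the call began, along the tool's axes at that moment; what a row does not reach only later rows make up. A row lasts 1/8 s, in which the tool goes at most 62.5 mm and 10.7 degrees, less where a joint would pass 70% of its speed; a pose out of reach is approached as far as the arm can. A call with a gripper value outside its range is refused whole. The fingers move at their own pace and stop on an object; the grip force is fixed at half the most. Time passes only in rows, so rows that repeat a pose let the fingers close, or fill a call up. It gives the time, the measured TCP pose, the force and the opening at its end, in the units of the state.
- monitor.state(): the state, without advancing time (a new reading comes with each control period).
- eyes.snapshot(name): name is "side" or "top"; returns a dict with "img" (400x640x3 uint8, red, green, blue), "camera_matrix" (3x3 intrinsics, pixels), "D" ([k1, k2, p1, p2, k3] as OpenCV has them; the pictures are not rectified), "R" (3x3) and "t" (3): a world point X has camera coordinates R X + t. Camera axes: x right, y down, z forward; pixel columns grow to the right and rows downward; lengths in m; the calibration is good to about 2 mm. A picture is of the moment at which its call begins. There is no depth.
- ticket.hand_in(): hands the job in, once; it reports no verdict.
The state is a dict: "time_s": time; "qpos": joint angles; "dq": joint speeds; "joint_torque": joint torques, N m; "tool_pos": TCP position; "ee_rot": TCP orientation; "contact_force": force on the tool from outside, world axes, zero at the start; "moment": the same for the moment, N m; "width": finger opening in m.
Only numpy, scipy, OpenCV 4.12 (cv2) and the standard library are available. Lean on these libraries where they do the work, as an engineer would, in place of code of your own. Each camera call takes 0.05 s, during which the arm holds its last target.

## Working session

There is one attempt and no reset: what is moved stays moved. The work goes in short steps, Python scripts to look and compute and a tool call to move; the robot and the scene stay as the last step left them, time stands still between calls to the robot, and variables do not carry over. Pictures are saved under pics/ and viewed, and the job is handed in when it is done.

Besides the shell and the picture viewer there is one more tool, called after ">>>" as name([rows], argument=value, ...), one row to a line, values as JSON. play_rows: Moves the arm, as the interface text tells. Its arguments: {"type":"object","properties":{"series":{"type":"array"}},"required":["series"]}

```bash
mkdir -p pics; ls; python3 - <<'E'
from rig import monitor, eyes, ticket, arm
import cv2,pickle
s=monitor.state()
for k,v in s.items(): print(k,v)
print(arm.tcp_to_grasp, [a for a in dir(arm) if a[0]!='_'])
d={}
for n in("side","top"):
    o=eyes.snapshot(n);d[n]=o
    cv2.imwrite(f"pics/{n}0.png",o["img"][:,:,::-1]);print(n,o["camera_matrix"],o["D"],o["R"],o["t"])
pickle.dump(d,open("d0.pkl","wb"))
E
```

```text
pics
time_s 0.0
qpos [-1.45098887e+00  3.42739114e-01  1.52504744e+00  1.40164536e-05
  1.27538822e+00 -1.46004476e-01]
dq [-7.42599321e-04 -1.81479646e-03  3.42347577e-04  1.03121545e-03
 -1.89847377e-03 -8.43766603e-05]
joint_torque [-2.64379776e-05 -4.33675432e+01 -2.46012622e+01 -9.27284873e-05
  7.79303868e-03  1.80514070e-05]
tool_pos [ 0.1378874  -0.50614326  0.23060683]
ee_rot [[ 9.64880626e-01  2.62688689e-01 -1.75783222e-04]
 [ 2.62688635e-01 -9.64879375e-01  1.57237959e-03]
 [ 2.43436729e-04 -1.56333486e-03 -9.99998748e-01]]
contact_force [ 0.12757139  0.22411039 -0.36538992]
moment [ 0.01042713  0.01246247 -0.06147707]
width 0.08560988496860554
0.0187 ['PlanningError', 'tcp_to_grasp']
side [[438.0110601    0.         322.64824272]
 [  0.         438.0110601  196.04075201]
 [  0.           0.           1.        ]] [-0.01002877  0.          0.          0.          0.        ] [[-0.781641   -0.6233496   0.02173998]
 [-0.3757972   0.44283516 -0.8140476 ]
 [ 0.49780901 -0.6444628  -0.58039114]] [0.41277223 0.25047058 1.03240637]
top [[485.92869532   0.         321.18383846]
 [  0.         485.92869532 186.93362881]
 [  0.           0.           1.        ]] [-0.02805874  0.          0.          0.          0.        ] [[-0.01971679 -0.99980492 -0.00116743]
 [-0.98017904  0.01955996 -0.19714578]
 [ 0.19713016 -0.00274279 -0.98037349]] [-9.29396423e-04  5.18984100e-01  1.16844638e+00]
```

View pics/side0.png

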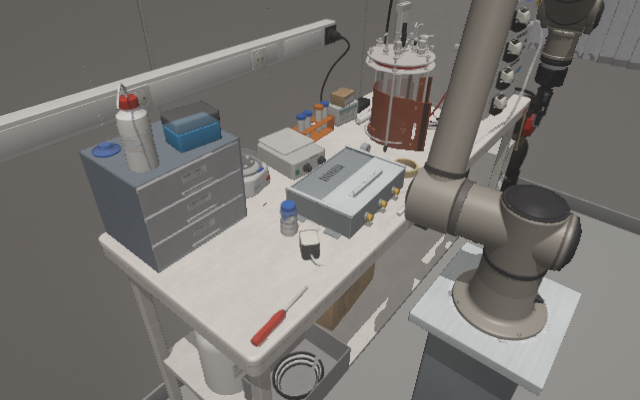

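View pics/top0.png

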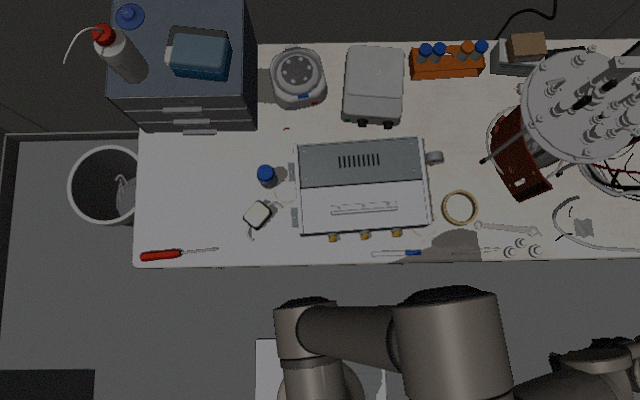

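```bash
python3 - <<'E'
import cv2
a=cv2.imread("pics/top0.png")[125:260,280:440];cv2.imwrite("pics/topc.png",cv2.resize(a,(800,675),interpolation=cv2.INTER_CUBIC)[:600])
a=cv2.imread("pics/top0.png")[125:245,280:440];cv2.imwrite("pics/topc.png",cv2.resize(a,(800,600),interpolation=cv2.INTER_CUBIC))
a=cv2.imread("pics/side0.png")[140:240,275:425];cv2.imwrite("pics/sidec.png",cv2.resize(a,None,fx=5,fy=5,interpolation=cv2.INTER_CUBIC))
E
```

```text
(no output)
```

View pics/topc.png

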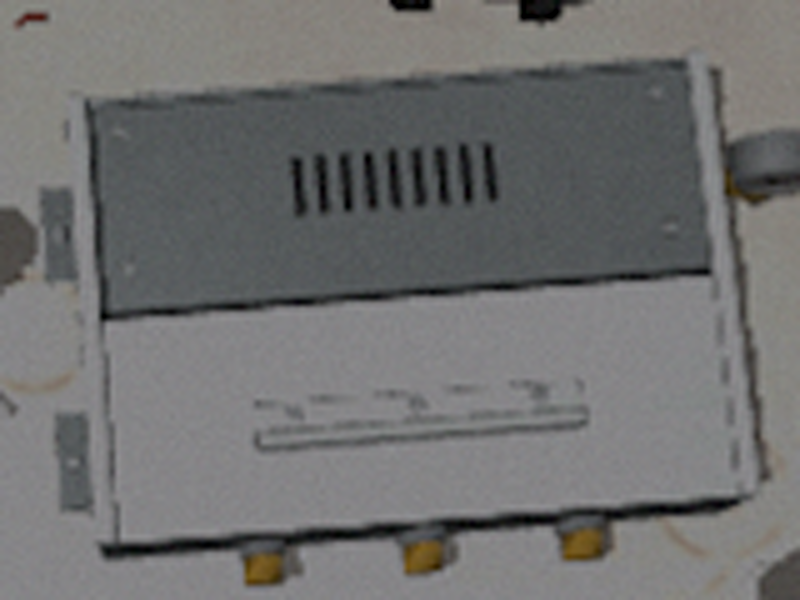

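View pics/sidec.png

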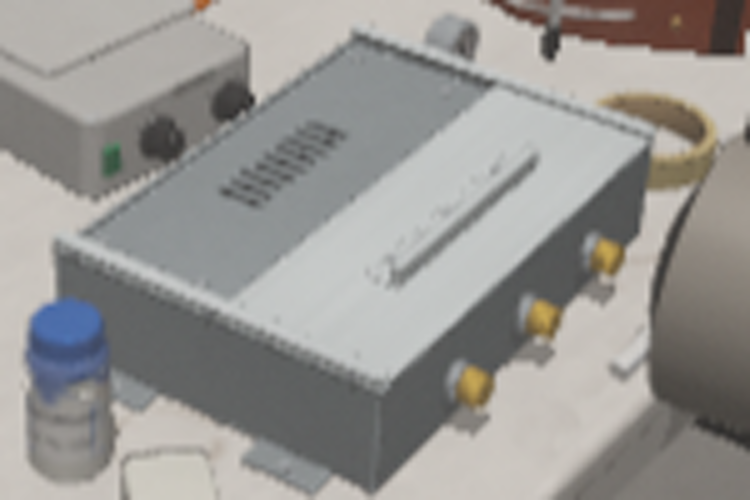

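```bash
cat > h.py <<'E'
import numpy as np,cv2,pickle
def proj(o,P):
    r,_=cv2.Rodrigues(o["R"]); return cv2.projectPoints(np.asarray(P,float).reshape(-1,3),r,o["t"],o["camera_matrix"],o["D"])[0].reshape(-1,2)
def ray(o,uv,z):
    n=cv2.undistortPoints(np.array([[uv]],float),o["camera_matrix"],o["D"])[0,0]
    d=o["R"].T@np.array([n[0],n[1],1]); c=-o["R"].T@o["t"]
    return c+d*(z-c[2])/d[2]
def m2w(p,P):
    x,y,a=p;P=np.asarray(P,float).reshape(-1,3);c,s=np.cos(a),np.sin(a)
    return np.c_[x+c*P[:,0]-s*P[:,1],y+s*P[:,0]+c*P[:,1],P[:,2]]
E
python3 - <<'E'
from h import *
from scipy.optimize import least_squares
d=pickle.load(open("d0.pkl","rb"))
T=[((70,97),(112,160,84)),((710,60),(112,-160,84)),((760,490),(-112,-160,84)),((103,548),(-112,160,84)),
((256,435),(-73,80,95)),((588,410),(-73,-80,95))]
S=[((378,388),(-112,160,84)),((57,240),(112,160,84)),((653,138),(-112,-160,84)),((355,32),(112,-160,84)),((372,490),(-112,160,0)),((393,272),(-73,80,95)),((537,150),(-73,-80,95))]
def uv(L,off): return np.array([((a[0]+.5)/5-.5+off[0],(a[1]+.5)/5-.5+off[1]) for a,_ in L])
ut,us=uv(T,(280,125)),uv(S,(275,140))
Pt=np.array([b for _,b in T])/1e3;Ps=np.array([b for _,b in S])/1e3
f=lambda p:np.r_[(proj(d["top"],m2w(p,Pt))-ut).ravel(),(proj(d["side"],m2w(p,Ps))-us).ravel()]
r=least_squares(f,[.5,-.1,0],loss='soft_l1')
print(r.x,np.degrees(r.x[2]));print(f(r.x).reshape(-1,2).round(1))
p=r.x;np.save("p.npy",p)
for n,L in(("top",(280,125,160,120)),("side",(275,140,150,100))):
    im=d[n]["img"][:,:,::-1].copy();x,y,w,h=L
    im=cv2.resize(im[y:y+h,x:x+w],None,fx=5,fy=5,interpolation=cv2.INTER_CUBIC)
    def poly(P,c):
        q=proj(d[n],m2w(p,np.array(P)/1e3));q=((q-[x,y]+.5)*5-.5).round().astype(int)
        cv2.polylines(im,[q.reshape(-1,1,2)],True,c,1)
    poly([(112,160,84),(112,-160,84),(-112,-160,84),(-112,160,84)],(0,0,255))
    poly([(-73,80,95),(-73,-80,95),(-65,-80,95),(-65,80,95)],(0,255,0))
    poly([(-108,152,79),(-108,-152,79),(2,-152,79),(2,152,79)],(255,0,0))
    poly([(-112,160,0),(-112,-160,0),(-112,-160,75),(-112,160,75)],(0,255,255))
    cv2.imwrite(f"pics/{n}fit.png",im)
top=d["top"]
print("bottle",ray(top,(266,175),.098),"pump",ray(top,(257,214),.05),"tape",ray(top,(460,207),.025),"pen",ray(top,(372,253),.01),ray(top,(421,252),.01))
E
```

```text
[ 0.52107627 -0.10914387  0.0548074 ] 3.140232671727159
[[-0.6 -0.6]
 [-0.8 -2.3]
 [-0.2  0.6]
 [-1.3 -1.1]
 [ 0.2  2.3]
 [ 0.3  2.4]
 [ 0.5 -1.7]
 [-1.2 -1.1]
 [ 0.4 -2.1]
 [-0.1 -2.1]
 [-0.1  2. ]
 [ 1.3 -1. ]
 [ 0.5 -0.8]]
bottle [0.5417537  0.12222146 0.098     ] pump [0.45369963 0.14980675 0.05      ] tape [ 0.46496072 -0.36428896  0.025     ] pen [ 0.35415221 -0.13656226  0.01      ] [ 0.3540634  -0.26088567  0.01      ]
```

View pics/topfit.png

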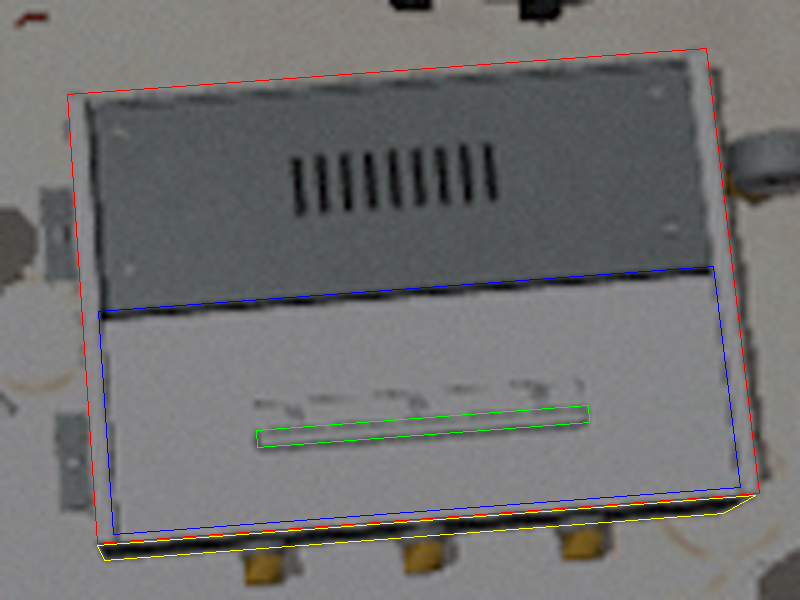

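View pics/sidefit.png

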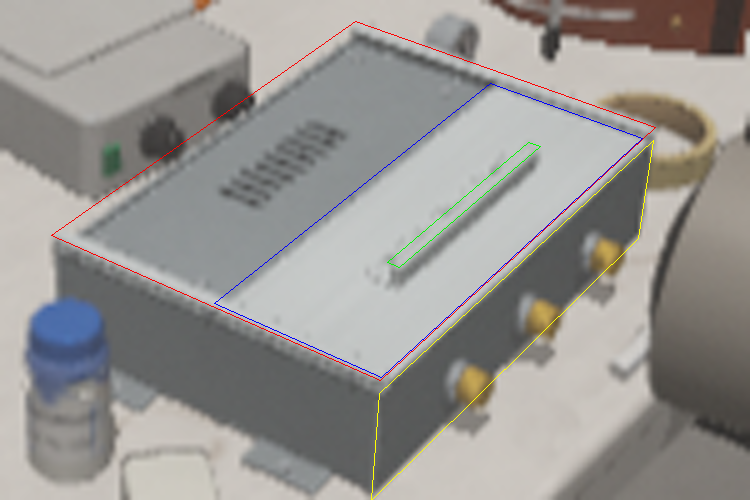

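```bash
python3 - <<'E'
from h import *
from scipy.optimize import least_squares
d=pickle.load(open("d0.pkl","rb"))
for zc in (75,80,84):
  T=[((70,97),(112,160,zc)),((710,60),(112,-160,zc)),((760,490),(-112,-160,zc)),((103,548),(-112,160,zc)),
((256,434),(-73,80,95)),((588,410),(-73,-80,95))]
  S=[((378,388),(-112,160,zc)),((57,240),(112,160,zc)),((653,138),(-112,-160,zc)),((355,32),(112,-160,zc)),((372,490),(-112,160,0)),((393,272),(-73,80,95)),((537,150),(-73,-80,95))]
  def uv(L,off): return np.array([((a[0]+.5)/5-.5+off[0],(a[1]+.5)/5-.5+off[1]) for a,_ in L])
  ut,us=uv(T,(280,125)),uv(S,(275,140))
  Pt=np.array([b for _,b in T])/1e3;Ps=np.array([b for _,b in S])/1e3
  f=lambda p:np.r_[(proj(d["top"],m2w(p,Pt))-ut).ravel(),(proj(d["side"],m2w(p,Ps))-us).ravel()]
  r=least_squares(f,[.5,-.1,0],loss='soft_l1')
  print(zc,r.x,r.cost);print(f(r.x).reshape(-1,2).round(1).tolist())
  if zc==75:p=r.x
np.save("p.npy",p)
for n,L in(("top",(280,125,160,120)),("side",(275,140,150,100))):
    im=d[n]["img"][:,:,::-1].copy();x,y,w,h=L
    im=cv2.resize(im[y:y+h,x:x+w],None,fx=5,fy=5,interpolation=cv2.INTER_CUBIC)
    def poly(P,c):
        q=proj(d[n],m2w(p,np.array(P)/1e3));q=((q-[x,y]+.5)*5-.5).round().astype(int)
        cv2.polylines(im,[q.reshape(-1,1,2)],True,c,1)
    poly([(112,160,75),(112,-160,75),(-112,-160,75),(-112,160,75)],(0,0,255))
    poly([(-73,80,95),(-73,-80,95),(-65,-80,95),(-65,80,95)],(0,255,0))
    poly([(-73,80,95),(-73,-80,95),(-73,-80,79),(-73,80,79)],(0,255,0))
    poly([(-108,152,79),(-108,-152,79),(2,-152,79),(2,152,79)],(255,0,0))
    poly([(-112,160,0),(-112,-160,0),(-112,-160,75),(-112,160,75)],(0,255,255))
    cv2.imwrite(f"pics/{n}fit2.png",im)
E
```

```text
75 [ 0.52287196 -0.11100309  0.05251487] 8.887396136437667
[[0.5, -0.4], [-0.7, -1.8], [-0.4, 0.4], [-0.5, -1.6], [0.9, 1.7], [0.9, 1.7], [-0.0, 0.4], [-1.2, 0.9], [-0.1, -0.0], [-0.2, -0.1], [-0.4, 1.4], [1.1, -1.5], [0.4, -1.2]]
80 [ 0.52168416 -0.10978786  0.05358157] 10.41225682544249
[[-0.2, -0.4], [-0.8, -2.0], [-0.3, 0.6], [-1.0, -1.2], [0.4, 2.2], [0.5, 2.2], [0.2, -0.7], [-1.2, -0.1], [0.2, -1.1], [-0.1, -1.2], [-0.3, 1.8], [1.2, -1.1], [0.5, -0.9]]
84 [ 0.52108349 -0.10914631  0.05479797] 14.235991345148497
[[-0.6, -0.6], [-0.8, -2.3], [-0.2, 0.6], [-1.3, -1.1], [0.2, 2.5], [0.3, 2.4], [0.5, -1.7], [-1.2, -1.1], [0.4, -2.1], [-0.1, -2.1], [-0.1, 2.0], [1.3, -1.0], [0.5, -0.8]]
```

View pics/topfit2.png

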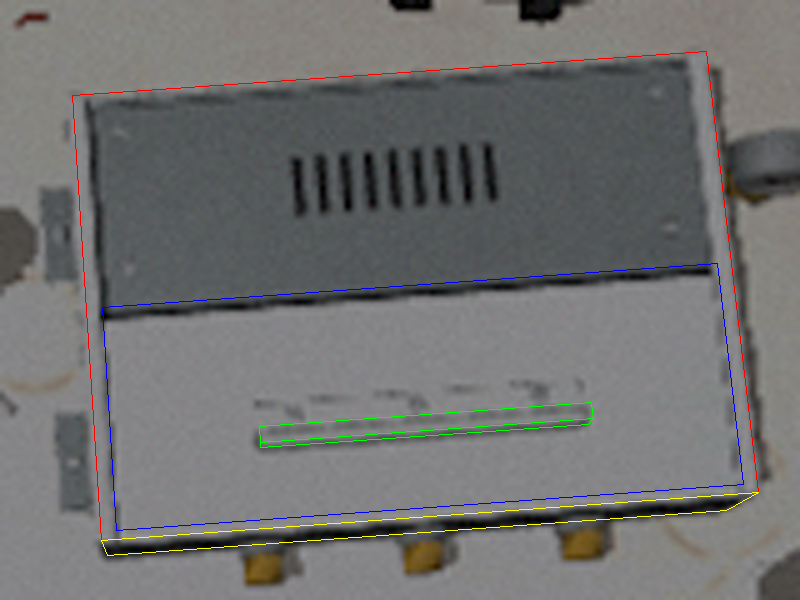

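View pics/sidefit2.png

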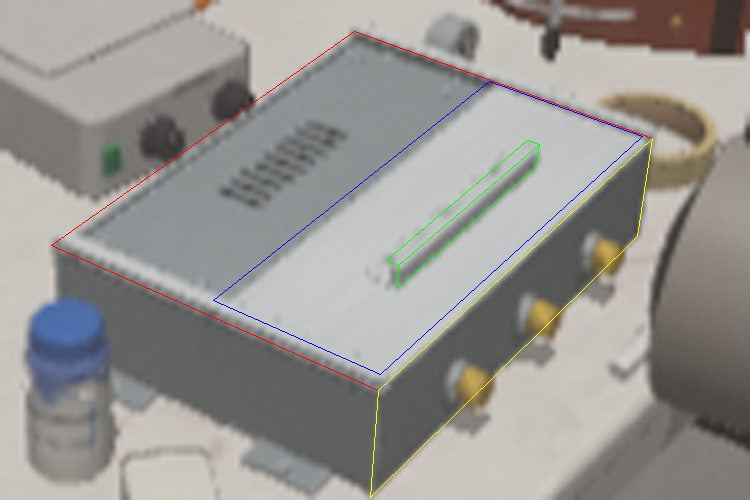

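```bash
cat >> h.py <<'E'
p=np.array([0.521,-0.110,0.0535])
from scipy.spatial.transform import Rotation as Ro
def goto(*mm,p=p):
    from rig import monitor
    s=monitor.state();R=np.array(s["ee_rot"]);c,sn=np.cos(p[2]),np.sin(p[2])
    Rt=np.array([[c,sn,0],[sn,-c,0],[0,0,-1]])
    tp=s["tool_pos"];w=m2w(p,[[0,0,0]])[0]
    q=np.array([[c,sn],[-sn,c]])@(tp[:2]-p[:2]);print("t",s["time_s"],"now man mm",np.r_[q,tp[2]]*1e3//.1/10,"F",s["contact_force"].round(1),"w",s["width"],"rot",Ro.from_matrix(R.T@Rt).as_rotvec(degrees=True).round(1))
    for m in mm:
        d=m2w(p,np.array(m)/1e3)[0]-tp
        print(m,"cm",(R.T@d*100).round(2))
E
python3 -c "
from h import *
goto((-90,0,130),(-90,0,180),(-90,0,85))"
```

```text
t 0.1 now man mm [-403.8 -375.2  230.7] F [0.3 0.4 0.4] w 0.08495828379590849 rot [-0.1 -0.  12.2]
(-90, 0, 130) cm [ 38.57 -30.05  10.12]
(-90, 0, 180) cm [ 38.57 -30.05   5.12]
(-90, 0, 85) cm [ 38.57 -30.04  14.62]
```

>>> play_rows([
  [1,[5,-3.9,0.5],[0,0,2]],
  [1,[10,-7.8,1],[0,0,4]],
  [1,[15,-11.7,1.5],[0,0,6]],
  [1,[20,-15.6,2],[0,0,8]],
  [1,[25,-19.5,2.5],[0,0,10]],
  [1,[30,-23.4,3],[0,0,12.2]],
  [1,[34,-26.5,4],[0,0,12.2]],
  [1,[38.6,-30,5],[0,0,12.2]],
])

```text
time_s: 1.1
tool_pos: [0.4324, -0.114, 0.181]
ee_rot: [[0.999, 0.053, 0.0], [0.053, -0.999, -0.0], [0.0, 0.0, -1.0]]
contact_force: [0.6, -1.2, 0.0]
width: -0.0
```

```bash
python3 -c "
from h import *
goto((-95,0,120),(-95,0,87))"
```

```text
t 1.1 now man mm [-88.7   0.7 180.9] F [ 0.6 -1.2  0. ] w -7.688350827872634e-06 rot [ 0. -0. -0.]
(-95, 0, 120) cm [-0.63  0.08  6.1 ]
(-95, 0, 87) cm [-0.64  0.08  9.4 ]
```

>>> play_rows([
  [1,[-0.6,0,3],[0,0,0]],
  [1,[-0.6,0,6],[0,0,0]],
  [1,[-0.6,0,7.5],[0,0,0]],
  [1,[-0.6,0,8.5],[0,0,0]],
  [1,[-0.6,0,9],[0,0,0]],
  [1,[-0.6,0,9.4],[0,0,0]],
  [1,[-0.6,0,9.4],[0,0,0]],
  [1,[-0.6,0,9.4],[0,0,0]],
])

```text
time_s: 2.1
tool_pos: [0.4258, -0.1162, 0.0876]
ee_rot: [[0.999, 0.053, 0.001], [0.053, -0.999, -0.0], [0.001, 0.0, -1.0]]
contact_force: [0.3, 0.0, 0.5]
width: -0.0
```

```bash
cat > snap.py <<'E'
import sys
from h import *
from rig import eyes
k=sys.argv[1]
o=eyes.snapshot("side");pickle.dump(o,open(f"s{k}.pkl","wb"));a=o["img"][130:250,275:435,::-1];cv2.imwrite(f"pics/s{k}.png",cv2.resize(a,None,fx=5,fy=5,interpolation=cv2.INTER_CUBIC))
o=eyes.snapshot("top");pickle.dump(o,open(f"t{k}.pkl","wb"));a=o["img"][125:245,280:440,::-1];cv2.imwrite(f"pics/t{k}.png",cv2.resize(a,None,fx=5,fy=5,interpolation=cv2.INTER_CUBIC))
goto()
E
python3 snap.py 1
```

```text
t 2.2 now man mm [-95.5  -1.1  87.6] F [-0.4  0.7  0.1] w -0.0001889680947816639 rot [ 0. -0. -0.]
```

View pics/s1.png

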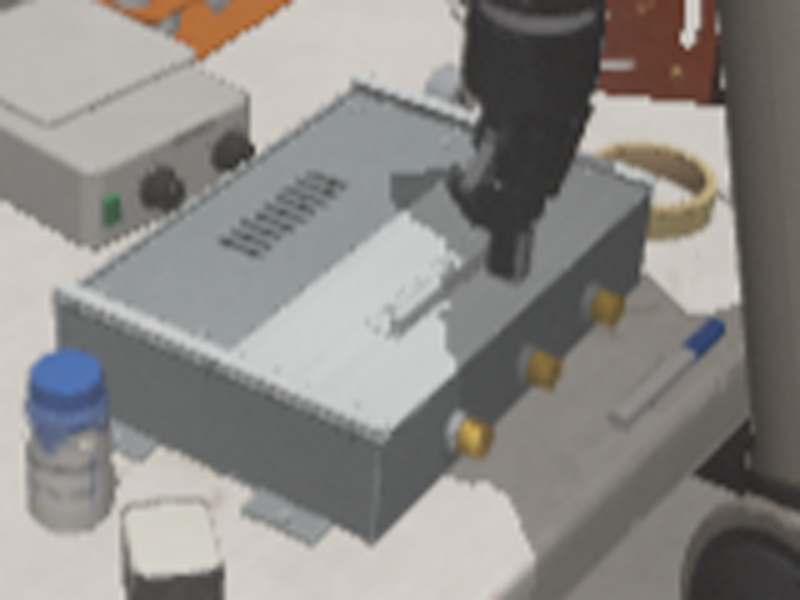

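View pics/t1.png

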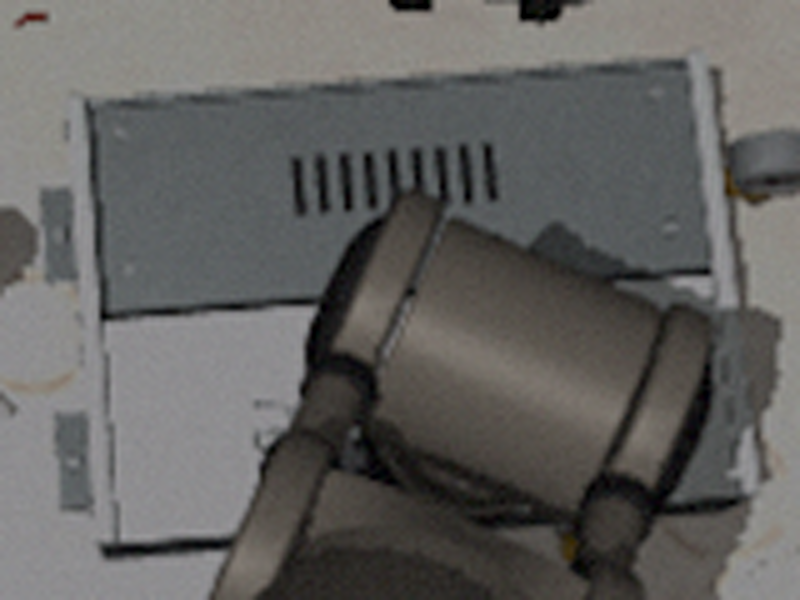

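>>> play_rows([
  [1,[0,0,0.2],[0,0,0]],
  [1,[1,0,0.2],[0,0,0]],
  [1,[2.5,0,0.2],[0,0,0]],
  [1,[4,0,0.2],[0,0,0]],
  [1,[5.5,0,0.2],[0,0,0]],
  [1,[7,0,0.2],[0,0,0]],
  [1,[8.5,0,0.2],[0,0,0]],
  [1,[9.5,0,0.2],[0,0,0]],
])

```text
time_s: 3.2
tool_pos: [0.5211, -0.1108, 0.0851]
ee_rot: [[0.999, 0.053, -0.001], [0.053, -0.999, 0.0], [-0.001, -0.0, -1.0]]
contact_force: [-2.6, 0.7, 1.3]
width: -0.0004
```

```bash
python3 snap.py 2
```

```text
t 3.3 now man mm [ 0.5 -1.1 85.1] F [-0.5  0.1  1.1] w -7.933181974326584e-05 rot [ 0.  -0.1 -0. ]
```

View pics/s2.png

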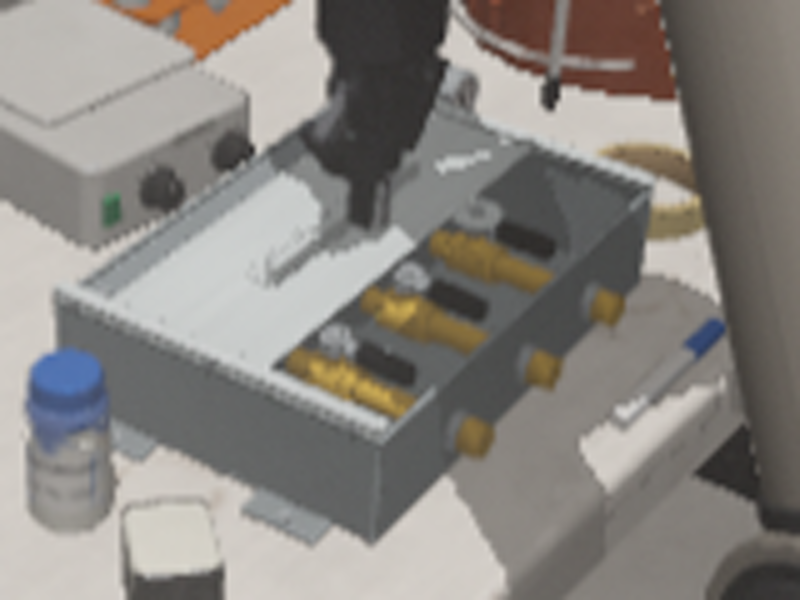

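View pics/t2.png

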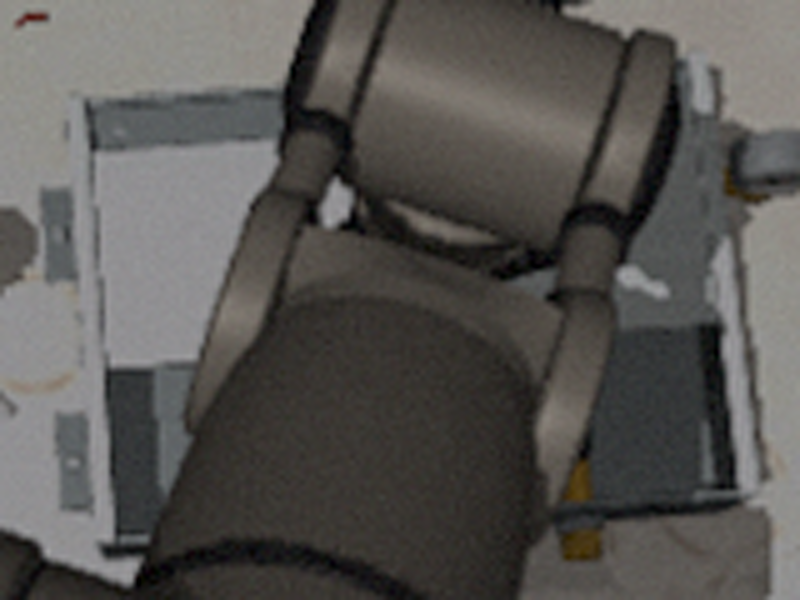

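>>> play_rows([
  [1,[0.5,0,0],[0,0,0]],
  [1,[0.8,0,0],[0,0,0]],
  [1,[1.0,0,0],[0,0,0]],
  [1,[1.1,0,0],[0,0,0]],
  [1,[1.2,0,0],[0,0,0]],
  [1,[1.3,0,0],[0,0,0]],
  [1,[1.4,0,0],[0,0,0]],
  [1,[1.4,0,0],[0,0,0]],
])

```text
time_s: 4.3
tool_pos: [0.5346, -0.1103, 0.0853]
ee_rot: [[0.999, 0.053, 0.0], [0.053, -0.999, -0.0], [0.0, 0.0, -1.0]]
contact_force: [-1.4, 0.9, 0.2]
width: -0.0
```

>>> play_rows([
  [1,[0.1,0,0],[0,0,0]],
  [1,[0.2,0,0],[0,0,0]],
  [1,[0.3,0,0],[0,0,0]],
  [1,[0.35,0,0],[0,0,0]],
  [1,[0.4,0,0],[0,0,0]],
  [1,[0.45,0,0],[0,0,0]],
  [1,[0.5,0,0],[0,0,0]],
  [1,[0.5,0,0],[0,0,0]],
])

```text
time_s: 5.3
tool_pos: [0.5369, -0.1102, 0.0853]
ee_rot: [[0.999, 0.053, -0.005], [0.053, -0.999, 0.0], [-0.005, -0.0, -1.0]]
contact_force: [-11.8, -1.6, 6.9]
width: 0.0001
```

```bash
python3 snap.py 3
```

```text
t 5.4 now man mm [15.9 -1.  85.2] F [-11.1  -2.5   7.2] w -0.00036476584714444283 rot [-0.   0.3 -0. ]
```

View pics/s3.png

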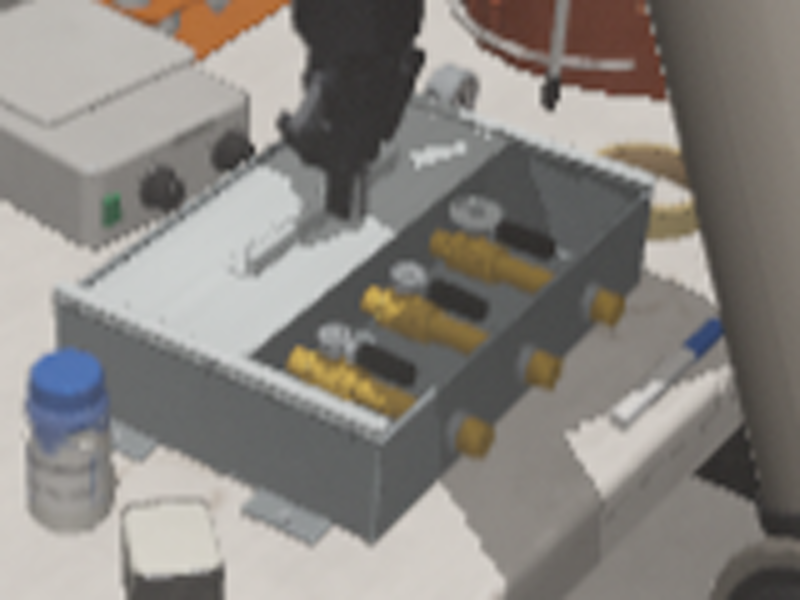

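```bash
python3 -c "
from h import *
o=pickle.load(open('s3.pkl','rb'))
q=proj(o,m2w(p,np.array([(-30,-80,65),(-30,0,65),(-30,80,65),(-70,-80,67)])/1e3));print((q-[275,130])*5)
goto((5,0,85),(5,0,125),(-72,-112,125),(-72,-112,57))"
```

```text
[[473.1341389  212.45648212]
 [405.16651174 269.40756013]
 [331.38754061 331.22510416]
 [529.62407414 230.98520963]]
t 5.4 now man mm [15.9 -1.  85.2] F [-11.1  -2.5   7.2] w -0.00036476584714444283 rot [-0.   0.3 -0. ]
(5, 0, 85) cm [-1.09 -0.1   0.03]
(5, 0, 125) cm [-1.11 -0.1  -3.97]
(-72, -112, 125) cm [-8.81 11.1  -3.93]
(-72, -112, 57) cm [-8.77 11.11  2.87]
```

>>> play_rows([
  [1,[-1.3,0,0],[0,0,0]],
  [1,[-1.3,0,-2],[0,0,0]],
  [1,[-1.3,0,-4],[0,0,0]],
  [1,[-4,4,-4],[0,0,0]],
  [1,[-6.5,8,-4],[0,0,0]],
  [1,[-9,11.1,-4],[0,0,0]],
  [1,[-9,11.1,-4],[0,0,0]],
  [1,[-9,11.1,-2],[0,0,0]],
])

```text
time_s: 6.4
tool_pos: [0.4567, -0.2263, 0.1065]
ee_rot: [[0.999, 0.052, 0.004], [0.052, -0.999, -0.002], [0.004, 0.003, -1.0]]
contact_force: [-0.0, -0.1, -0.2]
width: -0.0
```

```bash
python3 snap.py 4; python3 -c "
from h import *
goto((-72,-112,57))"
```

```text
t 6.5 now man mm [ -72.1 -110.8  104. ] F [0.3 0.6 0. ] w 0.00011053886148802454 rot [-0.1  0.1 -0. ]
t 6.5 now man mm [ -72.1 -110.8  104. ] F [0.3 0.6 0. ] w 0.00011053886148802454 rot [-0.1  0.1 -0. ]
(-72, -112, 57) cm [0.01 0.13 4.7 ]
```

View pics/s4.png

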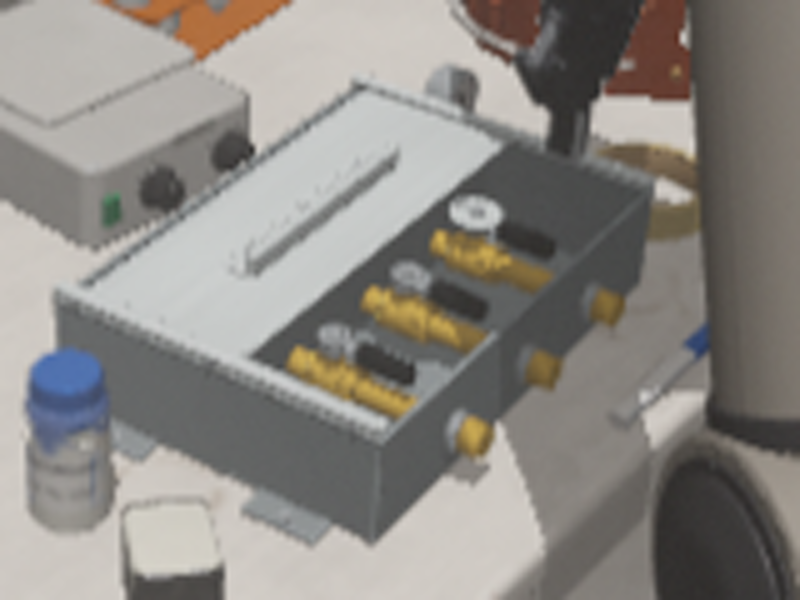

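View pics/t4.png

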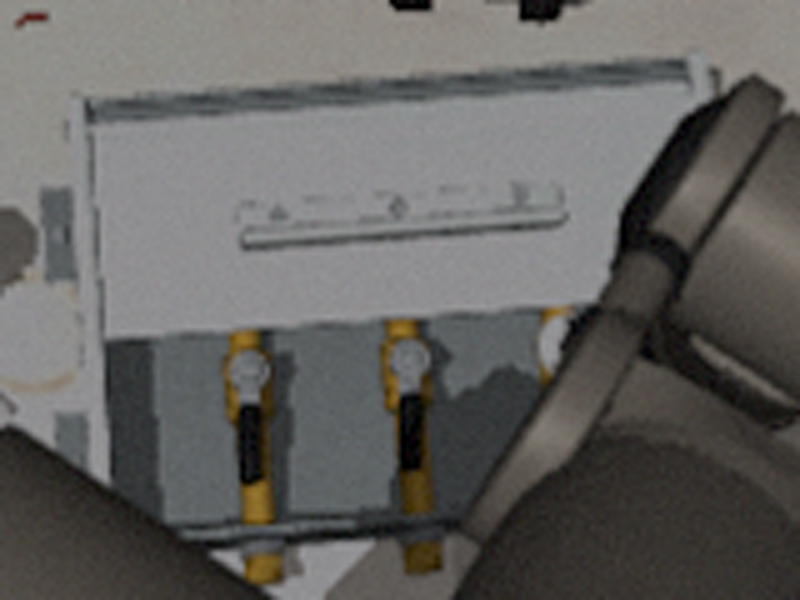

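>>> play_rows([
  [1,[0,0.1,1.5],[0,0,0]],
  [1,[0,0.1,2.5],[0,0,0]],
  [1,[0,0.1,3.5],[0,0,0]],
  [1,[0,0.1,4.1],[0,0,0]],
  [1,[0,0.1,4.6],[0,0,0]],
  [1,[0,0.1,4.6],[0,0,0]],
  [1,[0,0.1,4.6],[0,0,0]],
  [1,[0,0.1,4.6],[0,0,0]],
])

```text
time_s: 7.5
tool_pos: [0.4556, -0.2268, 0.0596]
ee_rot: [[0.999, 0.053, 0.001], [0.053, -0.999, -0.0], [0.001, 0.0, -1.0]]
contact_force: [1.1, 0.3, 0.5]
width: 0.0002
```

```bash
python3 -c "
from h import *
goto((-72,-105,57),)"
```

```text
t 7.5 now man mm [ -71.6 -113.1   59.5] F [1.1 0.3 0.5] w 0.00017216403767852888 rot [ 0. -0. -0.]
(-72, -105, 57) cm [-0.05 -0.81  0.26]
```

>>> play_rows([
  [1,[0.2,-0.3,0.2],[0,0,0]],
  [1,[0.3,-1.2,0.2],[0,0,0]],
  [1,[0,-1.8,0.2],[0,0,0]],
  [1,[-0.2,-2.4,0.2],[0,0,0]],
  [1,[-0.3,-3.1,0.2],[0,0,0]],
  [1,[-0.3,-3.9,0.2],[0,0,0]],
  [1,[0,-4.7,0.2],[0,0,0]],
  [1,[0.3,-5.5,0.2],[0,0,0]],
])

```text
time_s: 8.5
tool_pos: [0.4553, -0.1708, 0.0571]
ee_rot: [[0.999, 0.053, -0.001], [0.053, -0.999, 0.0], [-0.001, -0.0, -1.0]]
contact_force: [-0.6, -3.8, 0.1]
width: -0.0
```

```bash
python3 snap.py 5; python3 -c "
from h import *
goto((-59.5,-48.6,57.5),(-47,-42,57.5))"
```

```text
t 8.6 now man mm [-68.9 -56.6  57. ] F [ 0.   0.2 -0.5] w 0.0006525508049852922 rot [-0.1  0.1  0. ]
t 8.6 now man mm [-68.9 -56.6  57. ] F [ 0.   0.2 -0.5] w 0.0006525508049852922 rot [-0.1  0.1  0. ]
(-59.5, -48.6, 57.5) cm [ 0.93 -0.8  -0.05]
(-47, -42, 57.5) cm [ 2.18 -1.46 -0.05]
```

View pics/s5.png

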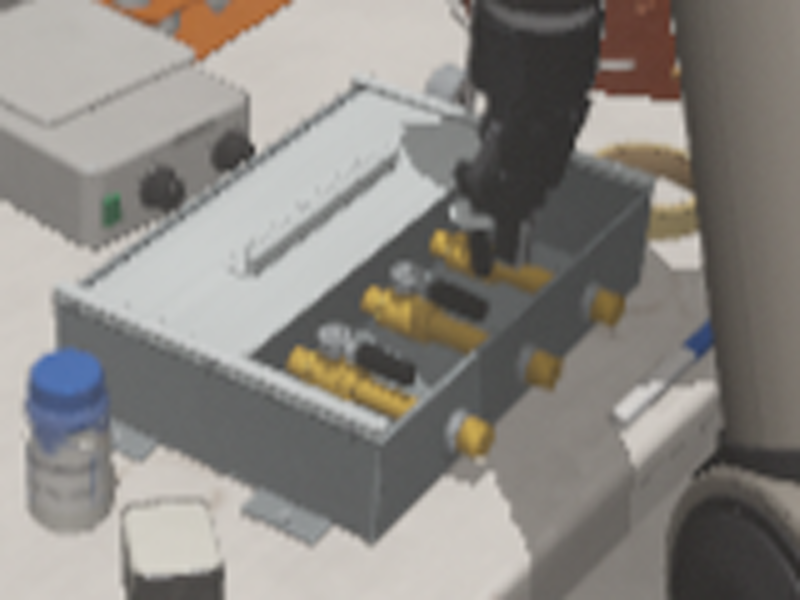

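>>> play_rows([
  [1,[0.4,-0.5,0],[0,0,0]],
  [1,[0.9,-0.8,0],[0,0,0]],
  [1,[1.3,-1.1,0],[0,0,0]],
  [1,[1.7,-1.3,0],[0,0,0]],
  [1,[2.0,-1.4,0],[0,0,0]],
  [1,[2.2,-1.4,0],[0,0,0]],
  [1,[2.3,-1.4,0],[0,0,0]],
  [1,[2.3,-1.4,0],[0,0,0]],
])

```text
time_s: 9.6
tool_pos: [0.4765, -0.1559, 0.0571]
ee_rot: [[0.999, 0.053, -0.003], [0.053, -0.999, 0.001], [-0.003, -0.001, -1.0]]
contact_force: [-5.4, -1.7, 2.3]
width: -0.0001
```

```bash
python3 snap.py 6
```

```text
t 9.7 now man mm [-47.  -43.5  57.1] F [-5.2 -0.4  2.4] w -9.756179648360339e-05 rot [-0.1  0.2 -0. ]
```

View pics/s6.png

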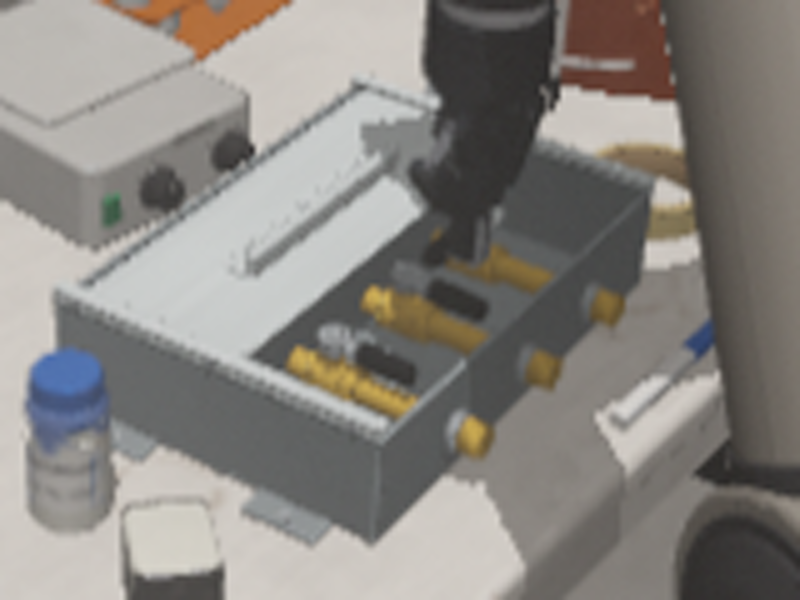

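>>> play_rows([
  [1,[0.1,0,0],[0,0,0]],
  [1,[0.2,0,0],[0,0,0]],
  [1,[0.3,0,0],[0,0,0]],
  [1,[0.3,0,0],[0,0,0]],
  [1,[0.3,0,0],[0,0,0]],
  [1,[0.3,0,0],[0,0,0]],
  [1,[0.3,0,0],[0,0,0]],
  [1,[0.3,0,0],[0,0,0]],
])

```text
time_s: 10.7
tool_pos: [0.4768, -0.1557, 0.057]
ee_rot: [[0.999, 0.053, -0.009], [0.053, -0.999, 0.002], [-0.008, -0.002, -1.0]]
contact_force: [-16.5, -2.9, 10.4]
width: 0.0003
```

```bash
python3 -c "
from h import *
goto((-60,-43,57),(-60,-43,130),(60,0,130),(60,0,88))"
```

```text
t 10.7 now man mm [-46.7 -43.4  56.9] F [-16.5  -2.9  10.4] w 0.0003097681750805975 rot [-0.1  0.5 -0. ]
(-60, -43, 57) cm [-1.34 -0.03  0.01]
(-60, -43, 130) cm [-1.4  -0.05 -7.29]
(60, 0, 130) cm [10.6  -4.35 -7.38]
(60, 0, 88) cm [10.64 -4.34 -3.18]
```

>>> play_rows([
  [1,[-1.5,0,0],[0,0,0]],
  [1,[-1.5,0,-1.5],[0,0,0]],
  [1,[-1.5,0,-4.5],[0,0,0]],
  [1,[-1.5,0,-7.3],[0,0,0]],
  [1,[2,-1.5,-7.3],[0,0,0]],
  [1,[6,-3,-7.3],[0,0,0]],
  [1,[10.5,-4.3,-7.3],[0,0,0]],
  [1,[10.5,-4.3,-7.3],[0,0,0]],
])

```text
time_s: 11.7
tool_pos: [0.5867, -0.1063, 0.1313]
ee_rot: [[0.998, 0.055, 0.004], [0.055, -0.998, -0.0], [0.004, 0.001, -1.0]]
contact_force: [-1.1, -0.0, -0.4]
width: -0.0
```

```bash
python3 snap.py 7;python3 -c "
from h import *
goto((62,0,88),(-55,0,88))"
```

```text
t 11.8 now man mm [ 62.8  -0.7 130.8] F [-0.4 -0.5 -0.1] w -4.563197597342699e-05 rot [ 0. -0.  0.]
t 11.8 now man mm [ 62.8  -0.7 130.8] F [-0.4 -0.5 -0.1] w -4.563197597342699e-05 rot [ 0. -0.  0.]
(62, 0, 88) cm [-0.08 -0.06  4.28]
(-55, 0, 88) cm [-11.78  -0.07   4.28]
```

View pics/s7.png

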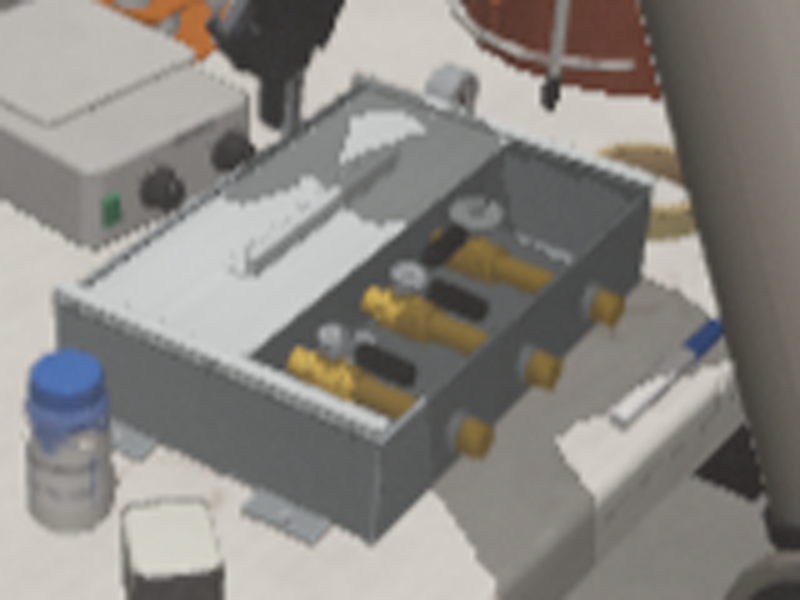

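>>> play_rows([
  [1,[-0.1,0,1.5],[0,0,0]],
  [1,[-0.1,0,2.5],[0,0,0]],
  [1,[-0.1,0,3.4],[0,0,0]],
  [1,[-0.1,0,4],[0,0,0]],
  [1,[-0.1,0,4.3],[0,0,0]],
  [1,[-0.1,0,4.3],[0,0,0]],
  [1,[-0.8,0,4.3],[0,0,0]],
  [1,[-1.5,0,4.3],[0,0,0]],
])

```text
time_s: 12.8
tool_pos: [0.5679, -0.1085, 0.0875]
ee_rot: [[0.999, 0.053, 0.0], [0.053, -0.999, -0.0], [0.0, 0.0, -1.0]]
contact_force: [-0.2, 0.1, 0.6]
width: -0.0001
```

>>> play_rows([
  [1,[-1,0,0],[0,0,0]],
  [1,[-2.3,0,0],[0,0,0]],
  [1,[-3.6,0,0],[0,0,0]],
  [1,[-4.9,0,0],[0,0,0]],
  [1,[-6.2,0,0],[0,0,0]],
  [1,[-7.5,0,0],[0,0,0]],
  [1,[-8.8,0,0],[0,0,0]],
  [1,[-9.6,0,0],[0,0,0]],
])

```text
time_s: 13.8
tool_pos: [0.4715, -0.1135, 0.0873]
ee_rot: [[0.999, 0.053, -0.0], [0.053, -0.999, 0.0], [-0.0, -0.0, -1.0]]
contact_force: [2.3, -0.3, -0.3]
width: -0.0001
```

```bash
python3 snap.py 8;python3 -c "
from h import *
goto((-54,0,88),)"
```

```text
t 13.9 now man mm [-50.   -0.7  87. ] F [ 0.1 -0.3 -0.5] w -0.00045288988300989073 rot [-0.   0.1 -0.1]
t 13.9 now man mm [-50.   -0.7  87. ] F [ 0.1 -0.3 -0.5] w -0.00045288988300989073 rot [-0.   0.1 -0.1]
(-54, 0, 88) cm [-0.4  -0.06 -0.09]
```

View pics/s8.png

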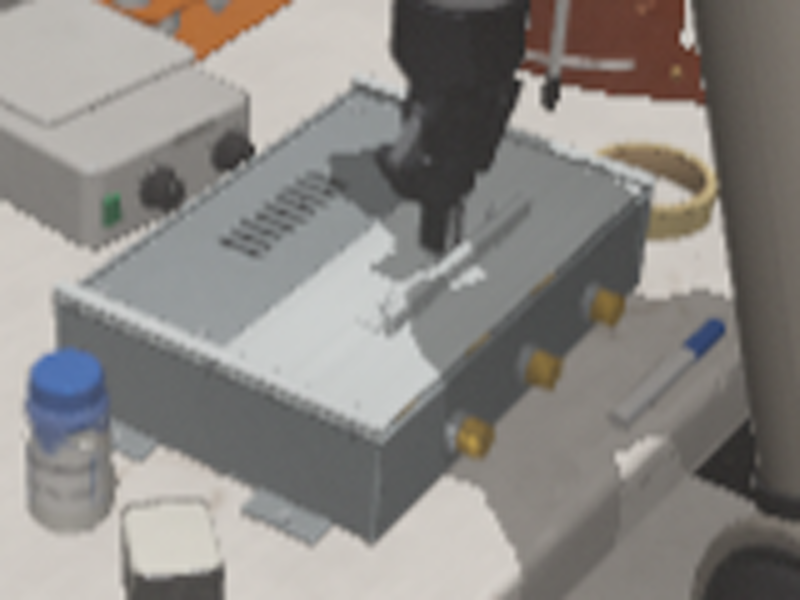

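A small gap of a few mm is left at the front; I'll push on gently to the stop.

>>> play_rows([
  [1,[-0.1,0,0],[0,0,0]],
  [1,[-0.2,0,0],[0,0,0]],
  [1,[-0.3,0,0],[0,0,0]],
  [1,[-0.4,0,0],[0,0,0]],
  [1,[-0.5,0,0],[0,0,0]],
  [1,[-0.6,0,0],[0,0,0]],
  [1,[-0.7,0,0],[0,0,0]],
  [1,[-0.7,0,0],[0,0,0]],
])

```text
time_s: 14.9
tool_pos: [0.4668, -0.1139, 0.0874]
ee_rot: [[0.999, 0.052, 0.003], [0.052, -0.999, -0.0], [0.003, 0.0, -1.0]]
contact_force: [6.7, 2.0, -5.6]
width: 0.0
```

>>> play_rows([
  [1,[-0.1,0,0],[0,0,0]],
  [1,[-0.2,0,0],[0,0,0]],
  [1,[-0.3,0,0],[0,0,0]],
  [1,[-0.3,0,0],[0,0,0]],
  [1,[-0.3,0,0],[0,0,0]],
  [1,[-0.3,0,0],[0,0,0]],
  [1,[-0.3,0,0],[0,0,0]],
  [1,[-0.3,0,0],[0,0,0]],
])

```text
time_s: 15.9
tool_pos: [0.4667, -0.1141, 0.0877]
ee_rot: [[0.999, 0.052, 0.009], [0.052, -0.999, -0.001], [0.009, 0.001, -1.0]]
contact_force: [16.2, 4.8, -12.2]
width: -0.0
```

>>> play_rows([
  [1,[1,0,0],[0,0,0]],
  [1,[1.5,0,0],[0,0,0]],
  [1,[1.5,0,-3],[0,0,0]],
  [1,[1.5,0,-7],[0,0,0]],
  [1,[1.5,0,-12],[0,0,0]],
  [1,[1.5,0,-16],[0,0,0]],
  [1,[-3,3,-16],[0,0,0]],
  [1,[-3,3,-16],[0,0,0]],
])

```text
time_s: 16.9
tool_pos: [0.432, -0.1468, 0.2478]
ee_rot: [[0.999, 0.05, -0.001], [0.05, -0.999, -0.001], [-0.001, 0.001, -1.0]]
contact_force: [0.3, 0.0, -0.3]
width: -0.0003
```

```bash
python3 snap.py 9
```

```text
t 17.0 now man mm [-89.1 -31.1 247.3] F [-1.   0.6  0.5] w -0.00015947057127105869 rot [-0.   0.  -0.1]
```

View pics/s9.png

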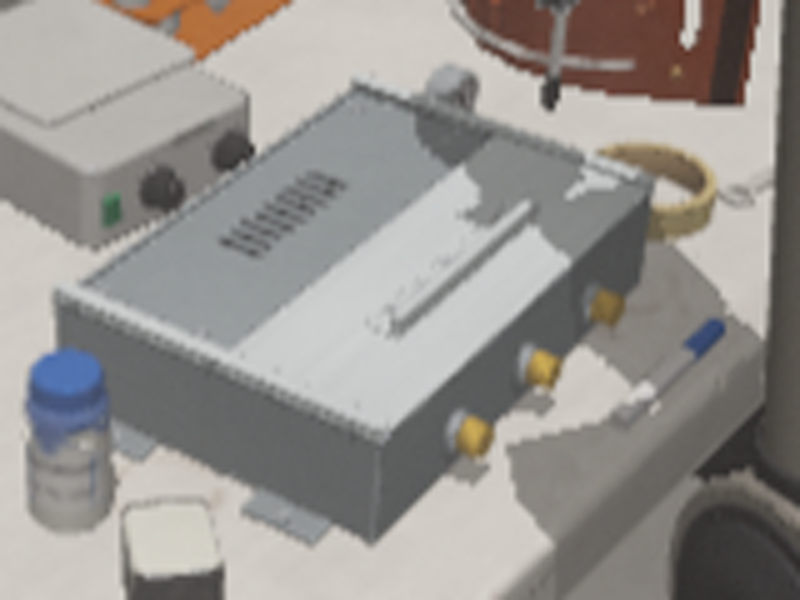

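The guard is back in its original image position, with its rib ends near (393,330) and (533,205). The arm is clear and the bystanders haven't moved.

```bash
python3 -c "
from rig import ticket
print(ticket.hand_in())"
```

```text
the job is handed in; nothing more can be done
None
```

The job is done and handed in at about 17 s of the 51 s allowed; `hand_in()` gives no verdict. With shut fingertips I slid the guard back to its rear stop, pushed the tagged lever (the right-hand valve, manifold y = -80 mm) to its stop, then slid the guard home.

**Stops:** each end position was pushed until the tool stopped moving and the force rose above the normal moving force:
- Guard back: about 12 N.
- Tagged lever shut: about 17 N.
- Guard forward: about 16 N.

**Levers:** before the guard closed, the picture showed the tagged lever lying across its pipe and the other two still in line with theirs. The levers could not be seen once the guard was closed over them.

**Final picture:** the rib is back at its starting position to within about 1 pixel. The bottle, pump head, tape and pen look undisturbed. The arm is clear at a height of 0.25 m, reading almost no force.

**Disagreements:** my fit of the manifold pose left up to about 2 pixels of error. The stops were still within about 1 mm of where it predicted.

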